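Set up a stepped shaft on V-blocks for its run-out check

ROBOT

A 6-joint arm with a two-finger parallel gripper is mounted at the origin on a cart in front of the work surface, level with it; the furniture and walls round the work are solid. World frame = base frame: x ahead of the robot, y to its left, z up, the work surface at z = 0. Lengths are in m, angles in rad, forces in N, time in s.
With the tool pointing down it reaches from about 0.35 to 0.975 m from the base axis. Payload 4.9 kg.
Tool frame: the origin (TCP) lies on the centre line of the jaws, within the pads' length; the fingertips stand manip.tip_reach ahead of it and the grasp point (between the pads) is the TCP (manip.tip_reach is the distance from the TCP to the fingertips, in m); z points along the fingers, y is the line along which they close (so a half turn about z gives the same grasp; the last joint's range is limited). The gripper opens to 85 mm and grips with 20 to 120 N. Pads are 22 mm wide; open, the fingers measure 114 mm over their backs; the gripper's body (76 mm by 85 mm) begins 54 mm behind the grasp point. The pads swing forward as they close: fully open they stand 13 mm farther back than shut.
Start: joints at [-1.349, 0.053, 1.613, -0, 1.476, -0.119], TCP at [0.209, -0.589, 0.25] pointing down, gripper open.
Joint ranges: [-3.01, 3.01], [-1.01, 2.22], [0.06, 2.58], [-1.02, 4.17], [0.09, 2.62], [-3.14, 3.14]. Speed limits (rad/s): [2.57, 2.57, 3.14, 3.14, 3.14, 3.14].

INTERFACE

Orientations are given as a unit quaternion [w, x, y, z].
In Python, from plant import manip gives the robot as it stands. The module is installed in compiled form; this text tells all that it offers.
- The arm moves only by the tool move_arm, never from a script. Its argument "rows" is a list of rows, each a list of 7 numbers: the shift along the tool's x, y, z in cm, then the turn, a rotation vector about the tool's x, y, z in degrees, then the opening, from -1 (shut) to 1 (fully open). In form: [[tx, ty, tz, ax, ay, az, jaw], ...]. A call has 1 to 20 rows; each row shifts and turns the commanded pose from where the row before left it, along the tool's axes as they then stand; what a row does not reach is not made up. A row lasts 1/12 s, in which the tool goes at most 41.7 mm and 7.16 degrees, less where a joint would pass 70% of its speed; a pose out of reach is approached as far as the arm can. A call is refused whole if a number of a shift passes 4.17 or a number of a turn 7.16, either way. A call with a gripper value outside its range is refused whole. The fingers move at their own pace and stop on an object; the grip force is fixed at half the most. Time passes only in rows, so rows that do not move let the fingers close. It gives the time, the measured TCP pose, the force, the opening and the grip force at its end, in the units of the state.
- manip.state(): the state, without advancing time (a new reading comes with each control period).
- manip.grab_frame(name): name is "scene" or "top" or "wrist"; returns a dict with "img" (480x640x3 uint8, blue, green, red), "mtx" (3x3 intrinsics, pixels), "R" (3x3) and "t" (3): a world point X has camera coordinates R X + t. Camera axes: x right, y down, z forward; pixel columns grow to the right and rows downward; lengths in m; the calibration is good to about 2 mm. A picture is of the moment at which its call begins. There is no depth.
- manip.job_done(): hands the job in; it is judged then, once.
The state is a dict: "time": time; "joint_pos": joint angles; "joint_vel": joint speeds; "joint_efforts": joint torques, N m; "tool_pos": TCP position; "tool_rot": TCP orientation; "contact_force": force on the tool from outside, world axes, zero at the start; "ft_torque": the same for the moment, N m; "gripper_width": opening from 0.0 (shut) to 1.0 (fully open); "grasp_force": force on a finger pad.
Only numpy, scipy, OpenCV 4.12 (cv2) and the standard library are available. Lean on these libraries where they do the work, as an engineer would, in place of code of your own. Each camera call takes 0.05 s, during which the arm holds its last target. There are 200 camera calls.

TASK

Set up the stepped shaft for a run-out check on the granite plate, everything standing on the plate and lined up along its length: the tall V-block on the left (as you face the bench) and the low black V-block on the right with their grooves in one line, and the brass setting block lying midway between them with its length along that line. Then lay the shaft level across the two V-blocks, over the setting block, with the middle of its thin journal in the tall one and the middle of its thick journal in the low one, and stand the drilled steel stop block upright, square and close (5 mm or so) to the shaft's thick right-hand end, centred on the shaft. Leave the micrometer and the calculator where they are.

Things in the scene. Friction and masses are not known exactly. Their poses are not given: they have to be found in the camera images.
- granite_plate: Small dark granite surface plate, fixed, 140 (its x) x 260 (its y) x 25 mm high. Origin at the centre of its underside, top face 25 mm above it. Its long side (y) runs left to right; +y is its left end seen from the robot. Lies on the left or the right half of the bench front.
- tall_v_block: Bright ground-steel V-block, loose, 0.56 kg: 40 mm high, 52 mm long (its x, along the groove), 48 mm wide (its y). Origin: centre of its underside. 90-degree V-groove along x, 36 mm wide, its bottom 22 mm above the underside; a 20 mm journal lies in it with its axis 36 mm above the underside. Starts with the groove roughly left to right; grip it across the 48 mm width.
- low_v_block: Black steel V-block with bright top lands, loose, 0.38 kg: 30 mm high, 52 mm long (its x, along the groove), 48 mm wide (its y). Origin: centre of its underside. 90-degree V-groove along x, 36 mm wide, its bottom 12 mm above the underside; a 34 mm journal lies in it with its axis 36 mm above the underside. Starts with the groove roughly left to right; grip it across the 48 mm width.
- setting_block: Brass setting block, loose, 20 (its x) x 40 (its y) x 20 mm high, 0.13 kg. Origin at the centre of its underside. Lies with its length roughly left to right. It fits under the shaft's middle section with about 3 mm to spare.
- stepped_shaft: Steel shaft, loose, 0.55 to 0.75 kg, along its y. Origin: on the axis, mid-length. Dark middle 26 mm dia, y -35 to 35 mm: grip here across. Thin journal 20 mm dia, y 35 to 88 (middle 61.5), thick journal 34 mm, y -88 to -35 (middle -61.5). Balances 9 mm from origin to the thick end; roll arbitrary. Starts thin end left in a wooden cradle (66x170 mm, 44 high, base 10), axis 44 mm above the bench.
- stop_block: Drilled bright steel stop block (25-50-75 block with holes through its broad faces), loose, standing upright: 50 (its x) x 25 (its y) x 75 mm high, 0.55 kg. Origin at the centre of its underside. Its broad drilled faces look along its y, roughly left and right; one of them goes towards the shaft's end. Grip it across the 50 mm width (its x).
- micrometer: Outside micrometer, 61 x 130 x 16 mm, lying loose behind the work, where fixed instruments up to 0.25 m tall stand from about x = 0.56 m on. Origin at the centre of its underside. Not to be moved.
- calculator: Black desk calculator, 118 x 70 x 14 mm, lying loose at the left of the bench. Origin at the centre of its underside. Not to be moved.

How it is judged:
By the outcome, as a careful person would: the job done as asked, in the order asked, and still so for the second after the job is handed in, with the robot touching nothing.
It also fails if it takes over 144 s, if anything falls off the work surface, if the arm or the gripper's body presses on something with over 40 N, if the wrist force passes 120 N, or if a joint passes its speed limit or range.

## Working session

There is one attempt and no reset: what is moved stays moved. The work goes in short steps, Python scripts to look and compute and a tool call to move; the robot and the scene stay as the last step left them, time stands still between calls to the robot, and variables do not carry over. Pictures are saved under pics/ and viewed, at most 14 in all, crops included, and the job is handed in when it is done.

Besides the shell and the picture viewer there is one more tool, called after "Request:" as name(argument=value, ...), one argument or row to a line, values as JSON. move_arm: Moves the arm, as the interface text tells. Its arguments: {"type":"object","properties":{"rows":{"type":"array","items":{"type":"array","items":{"type":"number"}}}},"required":["rows"]}

```bash
mkdir -p pics; cat > h.py <<'E'
import numpy as np, cv2
from plant import manip
def grab(n,f=None):
    d=manip.grab_frame(n)
    if f: cv2.imwrite('pics/'+f,d['img'])
    return d
def ray(d,uv,z):
    uv=np.atleast_2d(np.float64(uv)); p=np.c_[uv,np.ones(len(uv))]@np.linalg.inv(d['mtx']).T@d['R']
    c=-d['R'].T@d['t']; return c+p*((z-c[2])/p[:,2])[:,None]
def proj(d,X):
    q=np.atleast_2d(X)@d['R'].T+d['t']; q=q@d['mtx'].T; return q[:,:2]/q[:,2:]
E
python3 - <<'E'
from h import *
for n in('top','scene','wrist'):
    d=grab(n,n+'0.png'); print(n,(-d['R'].T@d['t']).round(3),d['R'].round(2).tolist(),d['mtx'][0,0])
s=manip.state();print(s,manip.tip_reach)
E
```

```text
top [0.301 0.061 1.793] [[-0.01, -1.0, -0.01], [-0.99, 0.01, -0.13], [0.13, 0.01, -0.99]] 584.5814618849909
scene [-0.643  1.085  0.884] [[-0.64, -0.77, 0.01], [-0.37, 0.3, -0.88], [0.67, -0.57, -0.47]] 617.6571642034057
wrist [ 0.282 -0.564  0.373] [[0.33, -0.94, -0.0], [-0.9, -0.32, 0.3], [-0.28, -0.1, -0.95]] 378.4725979145258
{'time': 0.15, 'joint_pos': array([-1.34899518e+00,  5.32230489e-02,  1.61399903e+00,  1.19963731e-05,
        1.47602959e+00, -1.19012975e-01]), 'joint_vel': array([-0.00020749, -0.00131782, -0.00381547, -0.00112298,  0.00097873,
       -0.00028382]), 'joint_efforts': array([ 4.30675500e-04, -3.94241881e+01, -3.70722127e+01, -4.64131585e-05,
        4.67227190e-03,  1.08488484e-05]), 'tool_pos': array([ 0.20880029, -0.58859002,  0.24932216]), 'tool_rot': array([-8.28716580e-04,  9.85515576e-01,  1.69582906e-01, -3.66499764e-05]), 'contact_force': array([-0.23014435,  0.68332879,  0.66816767]), 'ft_torque': array([-0.01926499,  0.00456679, -0.01934969]), 'grasp_force': 0.0, 'gripper_width': 1.0034528921039954} 0.019
```

View pics/top0.png

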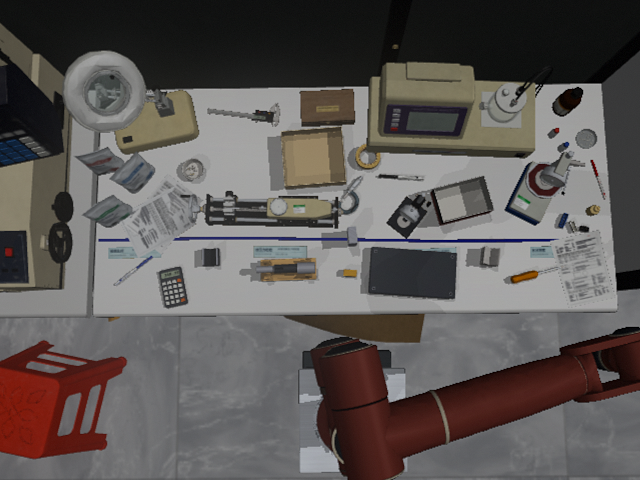

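View pics/scene0.png

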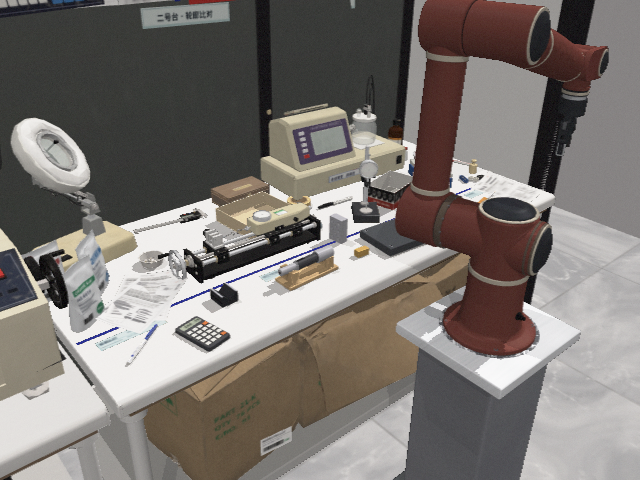

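The top view shows the plate at about (413,273), with the tall V-block at (487,257), the low one at (208,257), the brass block at (347,272), the stop at (346,238) and the shaft at (285,269). The scene view agrees.

```bash
python3 - <<'E'
from h import *
im=cv2.imread('pics/top0.png')
cv2.imwrite('pics/a.png',np.vstack([cv2.resize(im[225:305,190:350],None,fx=5,fy=5,interpolation=2)[:295],cv2.resize(im[225:305,350:510],None,fx=5,fy=5,interpolation=2)]) if 0 else np.vstack([cv2.resize(im[222:302,190:350],(800,300*4//3)),])) 
d=manip.grab_frame('top')
for n,uv,z in[('plate',[[370.5,248],[456,250],[455.5,298.5],[369,292.5]],.025),('tall',[487,256],.04),('low',[208,255],.03),('set',[347,271],.02),('stop',[346,235],.075),('shaftL',[259,269],.044),('shaftR',[316,269],.044)]:
    print(n,ray(d,uv,z)[:,:2].round(3).tolist())
E
```

```text
plate [[0.509, -0.061], [0.5, -0.32], [0.354, -0.313], [0.374, -0.054]]
tall [[0.479, -0.409]]
low [[0.493, 0.433]]
set [[0.44, 0.012]]
stop [[0.543, 0.014]]
shaftL [[0.447, 0.276]]
shaftR [[0.445, 0.105]]
```

Request:
move_arm(
  rows=[
    [0,0,0,0,0,-7.05,1],
    [0,0,0,0,0,-7.05,1],
    [0,0,0,0,0,-7.05,1],
    [0,0,0,0,0,-7.05,1],
    [0,0,0,0,0,-7.05,1],
    [0,0,0,0,0,-7.05,1],
    [0,0,0,0,0,-7.05,1],
    [0,0,0,0,0,-7.05,1],
    [0,0,0,0,0,-7.05,1],
    [0,0,0,0,0,-7.05,1],
    [0,0,0,0,0,0,1],
  ],
)

```text
time: 1.12
tool_pos: [0.2089, -0.5889, 0.25]
tool_rot: [-0.0, 0.706, 0.708, 0.0]
contact_force: [-0.2, 0.1, -0.1]
gripper_width: 1.004
grasp_force: 0.0
```

Request:
move_arm(
  rows=[
    [3.1,3.1,0,0,0,0,1],
    [3.1,3.1,0,0,0,0,1],
    [3.1,3.1,0,0,0,0,1],
    [3.1,3.1,0,0,0,0,1],
    [3.1,3.1,0,0,0,0,1],
    [3.1,3.1,0,0,0,0,1],
    [3.1,3.1,0,0,0,0,1],
    [3.1,3.1,0,0,0,0,1],
    [0,0,0,0,0,0,1],
    [0,0,0,0,0,0,1],
  ],
)

```text
time: 1.95
tool_pos: [0.4457, -0.3516, 0.2502]
tool_rot: [-0.0, 0.706, 0.708, -0.0]
contact_force: [-0.5, -0.1, 0.1]
gripper_width: 0.998
grasp_force: 0.0
```

```bash
python3 - <<'E'
from h import *
import pickle
d=grab('wrist','w1.png'); pickle.dump(d,open('w1.pkl','wb')); s=manip.state(); print(s['tool_pos'],(-d['R'].T@d['t']).round(4),d['R'].round(3))
E
```

```text
[ 0.44474336 -0.35276078  0.25019064] [ 0.446  -0.2754  0.3741] [[ 1.     0.001  0.   ]
 [ 0.001 -0.954  0.301]
 [ 0.001 -0.301 -0.954]]
```

View pics/w1.png

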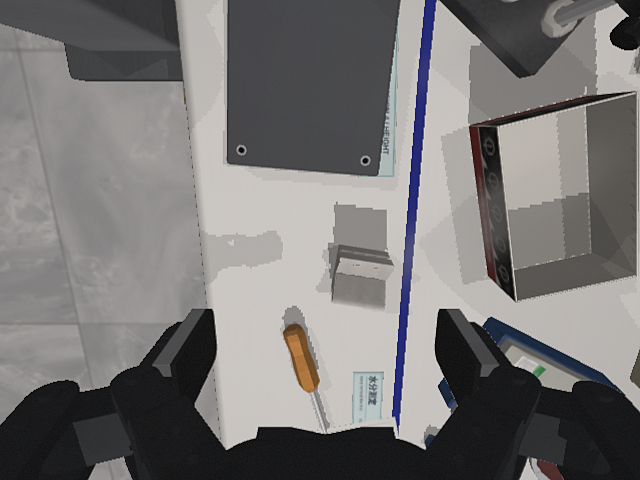

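The tall V-block is at about (362,277). The plate's right edge runs from (227,163) to (380,176), and its screw holes are at (241,150) and (365,160). I need a zoom of the V-block to see which way its groove runs.

```bash
python3 - <<'E'
from h import *
im=cv2.imread('pics/w1.png')
cv2.imwrite('pics/b.png',cv2.resize(im[230:320,305:425],(800,600),interpolation=cv2.INTER_CUBIC))
E
```

```text
(no output)
```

View pics/b.png

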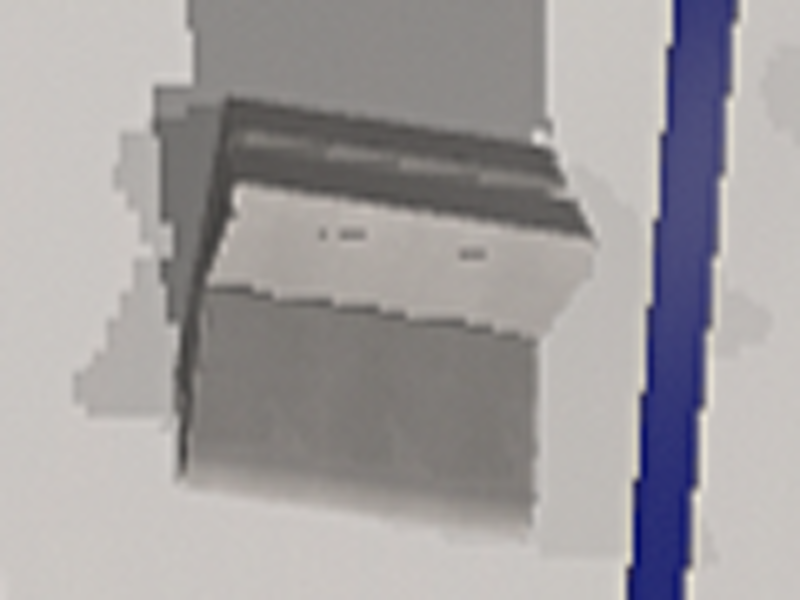

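The zoom shows a light face over a dark face, but the direction of the groove isn't clear. I'll look again from straight above.

Request:
move_arm(
  rows=[
    [-3.4,1,1.2,0,0,0,1],
    [-3.4,1,1.2,0,0,0,1],
    [-3.5,1,1.2,0,0,0,1],
    [-3.5,1,1.2,0,0,0,1],
    [0,0,0,0,0,0,1],
    [0,0,0,0,0,0,1],
  ],
)

```text
time: 2.5
tool_pos: [0.4822, -0.4935, 0.1989]
tool_rot: [-0.003, 0.709, 0.705, 0.0]
contact_force: [0.0, 0.2, -0.7]
gripper_width: 1.0
grasp_force: 0.0
```

```bash
python3 - <<'E'
from h import *
import pickle
d=grab('wrist','w2.png'); pickle.dump(d,open('w2.pkl','wb')); s=manip.state(); print(s['tool_pos'],(-d['R'].T@d['t']).round(4))
c=proj(d,[.485,-.409,.02])[0].astype(int);print(c)
c=np.clip(c,[80,60],[560,420]);print(c)
cv2.imwrite('pics/c.png',cv2.resize(d['img'][c[1]-60:c[1]+60,c[0]-80:c[0]+80],(800,600),interpolation=cv2.INTER_CUBIC))
E
```

```text
[ 0.4828318  -0.49268809  0.20082214] [ 0.4835 -0.4178  0.323 ]
[328 110]
[328 110]
```

View pics/c.png

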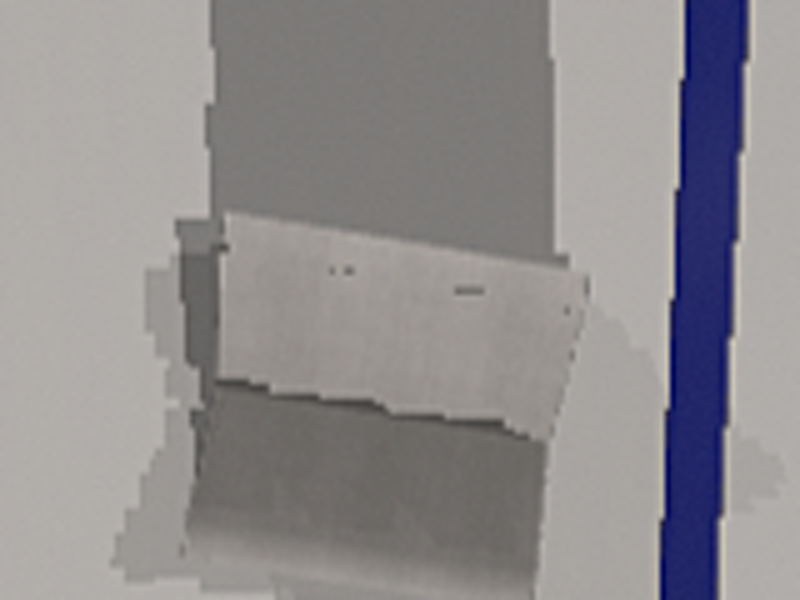

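The valley line runs along image horizontal, so the groove seems to lie along world x. I'll check this against the top view.

```bash
python3 - <<'E'
from h import *
im=cv2.imread('pics/top0.png'); sc=cv2.imread('pics/scene0.png')
z=lambda c,w=40,h=30,i=im:cv2.resize(i[c[1]-h:c[1]+h,c[0]-w:c[0]+w],(400,300),interpolation=cv2.INTER_NEAREST)
cv2.imwrite('pics/d.png',np.vstack([np.hstack([z((487,257),20,15),z((208,257),20,15)]),np.hstack([z((285,269)),z((223,294),28,21,sc)])]))
E
```

```text
(no output)
```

View pics/d.png

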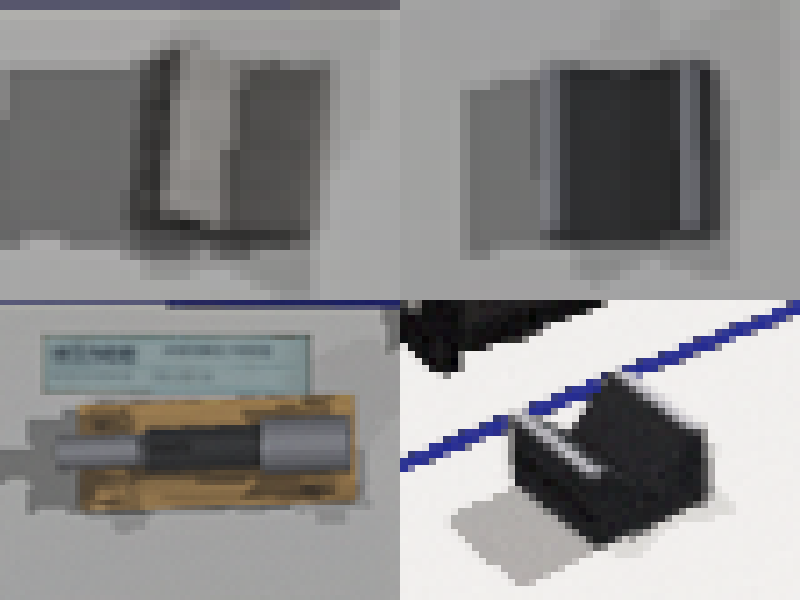

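Both grooves really do run along x, front to back (vertical stripes in the top view). They're turned 90° from what the text says, so I'll pick each V-block with the jaws along y and turn it 90° when placing. Next I'll triangulate the tall block's corners from the two wrist views.

```bash
cat >> h.py <<'E'
def tri(d1,a,d2,b):
    P=[d['mtx']@np.c_[d['R'],d['t']] for d in(d1,d2)]
    X=cv2.triangulatePoints(P[0],P[1],np.float64(a).T,np.float64(b).T); return (X[:3]/X[3]).T
E
python3 - <<'E'
from h import *
import pickle
d1,d2=[pickle.load(open(f'w{i}.pkl','rb')) for i in(1,2)]
z1=np.array([[237,185],[592,238],[180,480],[535,530]])/6.667+[304.6,229.6]
z2=np.array([[225,215],[590,270],[185,555],[535,600]])/5+[247.6,49.6]
print('stereo',tri(d1,z1,d2,z2).round(4).tolist())
p=ray(d2,z2,.04);print(p.round(4).tolist());p1=ray(d1,z1,.04);print(p1.round(4).tolist(),p.mean(0),p1.mean(0))
# low block & plate in top
r=ray(d1,[[227,163],[380.5,175.5],[241,150],[365,160]],.025);print('plate',r.round(4).tolist())
e=cv2.Canny(cv2.imread('pics/w1.png'),40,120)
im=d1['img'].astype(int); g=im.sum(2)
# plate mask
m=((g<260)&(abs(im[...,0]-im[...,2])<25)).astype(np.uint8); m[200:]=0;m[:,:200]=0;m[:,415:]=0
c=max(cv2.findContours(m,0,1)[0],key=cv2.contourArea)[:,0]
L=c[(c[:,1]>10)&(c[:,1]<155)&(c[:,0]<300)];B=c[(c[:,1]>155)];R=c[(c[:,1]>10)&(c[:,1]<150)&(c[:,0]>300)]
for n,q in(('left',L),('bot',B),('right',R)):
    X=ray(d1,q,.025);v=cv2.fitLine(X[:,:2].astype(np.float32),cv2.DIST_HUBER,0,.01,.01).ravel();print(n,len(q),v.round(4),np.degrees(np.arctan2(v[1],v[0])).round(2))
E
```

```text
stereo [[0.4601, -0.3978, 0.04], [0.5109, -0.4054, 0.0405], [0.4525, -0.4446, 0.0381], [0.5044, -0.4511, 0.0414]]
[[0.46, -0.3978, 0.04], [0.5112, -0.4054, 0.04], [0.4527, -0.4445, 0.04], [0.5042, -0.4513, 0.04]]
[[0.4603, -0.3977, 0.04], [0.5107, -0.4057, 0.04], [0.4525, -0.4437, 0.04], [0.5049, -0.4517, 0.04]] [ 0.48201894 -0.42474292  0.04      ] [ 0.48208826 -0.42470838  0.04      ]
plate [[0.3569, -0.3122, 0.025], [0.4969, -0.3233, 0.025], [0.3704, -0.3006, 0.025], [0.4822, -0.3093, 0.025]]
left 144 [ 0.0865  0.9963  0.3624 -0.2442] 85.04
bot 174 [ 0.9966 -0.0827  0.4524 -0.3198] -4.75
right 139 [ 0.0815  0.9967  0.5004 -0.2431] 85.33
```

Request:
move_arm(
  rows=[
    [3.4,0,0,0,0,0,1],
    [3.4,0,0,0,0,0,1],
    [0,0,0,0,0,-6.85,1],
    [0,0,0,0,0,-6.85,1],
    [0,0,0,0,0,-6.85,1],
    [0,0,0,0,0,-6.85,1],
    [0,0,0,0,0,-6.85,1],
    [0,0,0,0,0,-6.85,1],
    [0,0,1,0,0,-6.85,1],
    [0,0,2,0,0,-6.85,1],
    [0,0,2,0,0,-6.85,1],
    [0,0,2,0,0,-6.85,1],
    [0,0,2,0,0,-6.85,1],
    [0,0,2,0,0,-6.85,1],
    [0,0,0,0,0,0,1],
    [0,0,0,0,0,0,1],
    [0,0,0,0,0,0,1],
  ],
)

```text
time: 3.97
tool_pos: [0.485, -0.4239, 0.0947]
tool_rot: [0.001, 0.069, 0.998, -0.001]
contact_force: [0.7, 0.4, 1.3]
gripper_width: 0.996
grasp_force: 0.0
```

Request:
move_arm(
  rows=[
    [0.15,0,2,0,0,0,1],
    [0.15,-0.1,2,0,0,0,1],
    [0,0,1.5,0,0,0,1],
    [0,0,1.4,0,0,0,1],
    [0,0,0,0,0,0,1],
    [0,0,0,0,0,0,0],
    [0,0,0,0,0,0,-0.4],
    [0,0,0,0,0,0,-0.8],
    [0,0,0,0,0,0,-1],
    [0,0,0,0,0,0,-1],
    [0,0,0,0,0,0,-1],
    [0,0,0,0,0,0,-1],
    [0,0,0,0,0,0,-1],
    [0,0,0,0,0,0,-1],
  ],
)

```text
time: 5.13
tool_pos: [0.4825, -0.4249, 0.0252]
tool_rot: [0.001, 0.068, 0.998, -0.001]
contact_force: [-0.0, -0.7, 6.5]
gripper_width: 0.555
grasp_force: 63.8
```

Request:
move_arm(
  rows=[
    [0,0,-1,0,0,0,-1],
    [0,0,-2.5,0,0,0,-1],
    [0,0,-3.5,0,0,0,-1],
    [0,0,-3,0,0,0,-1],
    [1,3.77,0,0,0,0,-1],
    [1,3.77,0,0,0,0,-1],
    [1,3.77,0,0,0,0,-1],
    [1,3.77,0,0,0,0,-1],
    [1,3.77,0,0,0,0,-1],
    [1,3.77,0,0,0,0,-1],
    [1,3.77,0,0,0,0,-1],
    [1.05,3.77,0,0,0,0,-1],
    [0,0,0,0,0,6.8,-1],
    [0,0,0,0,0,6.8,-1],
    [0,0,0,0,0,6.8,-1],
    [0,0,0,0,0,6.8,-1],
    [0,0,0,0,0,6.8,-1],
    [0,0,0,0,0,6.8,-1],
    [0,0,0,0,0,6.8,-1],
    [0,0,0,0,0,6.8,-1],
  ],
)

```text
time: 6.8
tool_pos: [0.4407, -0.1133, 0.1215]
tool_rot: [-0.002, 0.519, 0.855, -0.0]
contact_force: [-0.0, 0.7, -5.4]
gripper_width: 0.552
grasp_force: 64.1
```

Request:
move_arm(
  rows=[
    [0,0,0,0,0,6.8,-1],
    [0,0,0,0,0,6.8,-1],
    [0,0,0,0,0,6.8,-1],
    [0,0,0,0,0,6.8,-1],
    [0,0,0,0,0,5.4,-1],
    [0,0,0,0,0,0,-1],
    [0,0,0,0,0,0,-1],
    [0,0,0,0,0,0,-1],
  ],
)

```text
time: 7.47
tool_pos: [0.4416, -0.1137, 0.1224]
tool_rot: [-0.001, 0.735, 0.678, -0.0]
contact_force: [-0.6, 0.4, -5.4]
gripper_width: 0.553
grasp_force: 64.1
```

```bash
python3 - <<'E'
from h import *
import pickle
d=grab('wrist','w3.png'); pickle.dump(d,open('w3.pkl','wb')); s=manip.state(); print(s['tool_pos'],s['tool_rot'],(-d['R'].T@d['t']).round(4), proj(d,[[.4484,-.0587,.025],[.309,-.047,.025],[.5083,-.0637,.025],[.3688,-.052,.025]]))
E
```

```text
[ 0.44186528 -0.11382019  0.12272215] [-6.09734188e-04  7.35378030e-01  6.77656770e-01 -2.89010029e-04] [ 0.4486 -0.0379  0.2464] [[328.41414862 158.949309  ]
 [ 84.94447989 158.45404948]
 [433.07839662 159.11367066]
 [189.36401424 158.63275323]]
```

View pics/w3.png

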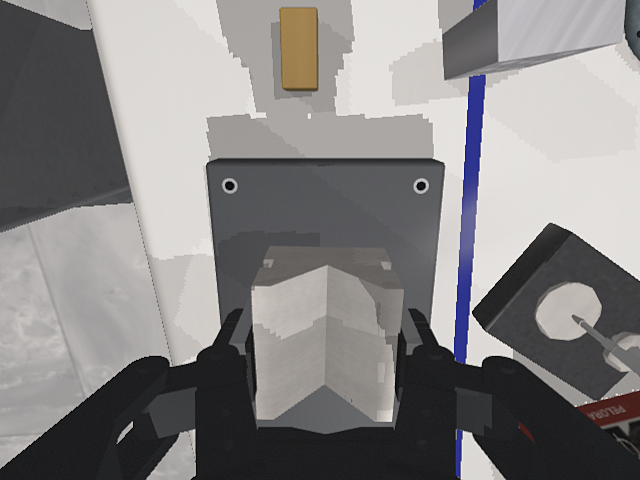

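The block is held squarely. The plate's left end edge is at row ≈162, columns 208–443, and the holes are at (230,186) and (421,186). The brass block is at (299,48) and the stop is at upper right.

```bash
python3 - <<'E'
from h import *
import pickle
d1,d=[pickle.load(open(f'w{i}.pkl','rb')) for i in(1,3)]
def holes(d,box):
    x0,y0,x1,y1=box; g=cv2.cvtColor(d['img'],6)[y0:y1,x0:x1]; m=(g>150).astype(np.uint8); n,l,s,c=cv2.connectedComponentsWithStats(m)
    return [(c[i]+[x0,y0],s[i,4]) for i in range(1,n)]
A=holes(d1,(232,120,374,168))+[];B=holes(d,(215,172,436,200)); print(A,B)
H1=ray(d1,[[241,150],[365,160]],.025)[:,:2]; H2=ray(d,[a for a,s in B if s>20],.025)[:,:2]; print(H1,H2)
g=cv2.cvtColor(d['img'],6).astype(int)
pts=[]
for u in range(225,430,5):
    col=g[145:180,u]; k=np.argmin(np.diff(col)); pts.append((u,145+k+.5))
pts=np.array(pts); X=ray(d,pts,.025);v=cv2.fitLine(X[:,:2].astype(np.float32),cv2.DIST_HUBER,0,.01,.01).ravel();print('end',v,np.degrees(np.arctan2(v[1],v[0])),np.ptp(pts[:,1]))
for r in range(190,230,10):
    row=g[r,180:470];dr=np.diff(row);a=180+np.argmin(dr)+.5;b=180+np.argmax(dr)+.5;print(r,a,b,ray(d,[[a,r],[b,r]],.025)[:,:2].round(4).tolist())
im=d['img'].astype(int);m=((im[...,2]-im[...,0])>50).astype(np.uint8);m[110:]=0;m[:,:260]=0;m[:,340:]=0
c=max(cv2.findContours(m,0,1)[0],key=cv2.contourArea);R=cv2.minAreaRect(c);print(R,ray(d,cv2.boxPoints(R),.02).round(4).tolist(),ray(d,R[0],.02))
E
```

```text
[(array([237.6, 148. ]), np.int32(5)), (array([244.14285714, 148.14285714]), np.int32(7)), (array([238.5, 152.5]), np.int32(2)), (array([244., 153.]), np.int32(1)), (array([241., 154.]), np.int32(1)), (array([361.75, 160.5 ]), np.int32(8)), (array([367.66666667, 157.77777778]), np.int32(9)), (array([368., 163.]), np.int32(1)), (array([241.34782609, 166.43478261]), np.int32(46)), (array([366., 164.]), np.int32(1)), (array([258., 167.]), np.int32(1))] [(array([229.21348315, 185.40449438]), np.int32(89)), (array([420.93269231, 185.44230769]), np.int32(104))]
[[ 0.3703635  -0.30062501]
 [ 0.4821906  -0.30931567]] [[ 0.3891907  -0.06914226]
 [ 0.50125583 -0.07833643]]
end [ 0.99666107 -0.0816502   0.45022374 -0.05803004] -4.683425 0.0
190 462.5 442.5 [[0.5256, -0.083], [0.5139, -0.0821]]
200 461.5 441.5 [[0.5252, -0.089], [0.5134, -0.088]]
210 461.5 440.5 [[0.5253, -0.0951], [0.5128, -0.0941]]
220 210.5 439.5 [[0.3746, -0.0889], [0.5123, -0.1002]]
((298.0, 48.0), (80.0, 36.0), 90.0) [[0.4292, 0.0206, 0.02], [0.4481, 0.019, 0.02], [0.4446, -0.0199, 0.02], [0.4246, -0.0183, 0.02]] [[0.43667794 0.00090238 0.02      ]]
```

Request:
move_arm(
  rows=[
    [-0.2,0.05,1.5,0,0,0,-1],
    [0,0,2.0,0,0,0,-1],
    [0,0,2.0,0,0,0,-1],
    [0,0,1.0,0,0,0,-1],
    [0,0,0.4,0,0,0,-1],
    [0,0,0.2,0,0,0,-1],
    [0,0,0.1,0,0,0,-1],
    [0,0,0,0,0,0,-1],
    [0,0,0,0,0,0,-1],
  ],
)

```text
time: 8.27
tool_pos: [0.4437, -0.1165, 0.0525]
tool_rot: [0.001, 0.736, 0.677, 0.0]
contact_force: [-0.6, 1.3, -5.2]
gripper_width: 0.552
grasp_force: 64.2
```

Request:
move_arm(
  rows=[
    [0,-0.1,0.1,0,0,0,-1],
    [0,0,0.1,0,0,0,-1],
    [0,0,0.05,0,0,0,-1],
    [0,0,0,0,0,0,-1],
    [0,0,0,0,0,0,-1],
  ],
)

```text
time: 8.68
tool_pos: [0.4423, -0.1163, 0.0502]
tool_rot: [0.0, 0.736, 0.677, 0.0]
contact_force: [-4.1, 1.4, 5.5]
gripper_width: 0.552
grasp_force: 65.4
```

Request:
move_arm(
  rows=[
    [0,0,0,0,0,0,0],
    [0,0,0,0,0,0,1],
    [0,0,0,0,0,0,1],
    [0,0,0,0,0,0,1],
    [0,0,0,0,0,0,1],
    [0,0,-3,0,0,0,1],
    [0,0,-4.1,0,0,0,1],
    [0,0,-4.1,0,0,0,1],
    [0,0,-4.1,0,0,0,1],
    [4,0,0,0,0,0,1],
    [4,0,0,0,0,0,1],
    [4,0,0,0,0,0,1],
    [4,0,0,0,0,0,1],
    [4,0,0,0,0,0,1],
    [4,0,0,0,0,0,1],
    [4,0,0,0,0,0,1],
    [4,0,0,0,0,0,1],
    [4,0,0,0,0,0,1],
    [4,0,0,0,0,0,1],
    [0,0,0,0,0,0,1],
  ],
)

```text
time: 10.35
tool_pos: [0.4748, 0.2882, 0.2017]
tool_rot: [-0.001, 0.734, 0.679, 0.001]
contact_force: [-0.3, -0.3, 0.5]
gripper_width: 1.0
grasp_force: 0.0
```

```bash
python3 - <<'E'
from h import *
import pickle
d=grab('wrist','w4.png'); pickle.dump(d,open('w4.pkl','wb')); s=manip.state(); print(s['tool_pos'],s['tool_rot'],(-d['R'].T@d['t']).round(4))
E
```

```text
[0.47478666 0.28556965 0.20154477] [-1.86068858e-04  7.34300093e-01  6.78824969e-01  2.96102196e-05] [0.4812 0.3638 0.3258]
```

Request:
move_arm(
  rows=[
    [4,0,0,0,0,0,1],
    [4,0,0,0,0,0,1],
    [4,0,0,0,0,0,1],
    [0,0,0,0,0,0,1],
    [0,0,0,0,0,0,1],
  ],
)

```text
time: 10.82
tool_pos: [0.4851, 0.4027, 0.2012]
tool_rot: [0.0, 0.735, 0.678, -0.001]
contact_force: [-0.9, 0.5, 0.4]
gripper_width: 0.999
grasp_force: 0.0
```

```bash
python3 - <<'E'
from h import *
import pickle
d=grab('wrist','w5.png'); pickle.dump(d,open('w5.pkl','wb')); s=manip.state(); print(s['tool_pos'],s['tool_rot'],(-d['R'].T@d['t']).round(4))
a=pickle.load(open('w4.pkl','rb'))['img']
cv2.imwrite('pics/e.png',cv2.resize(np.hstack([a,d['img']]),(800,300),interpolation=cv2.INTER_AREA))
E
```

```text
[0.48512019 0.40164802 0.20129465] [ 2.07598729e-04  7.35887107e-01  6.77103960e-01 -5.91676705e-04] [0.4919 0.4788 0.325 ]
```

View pics/e.png

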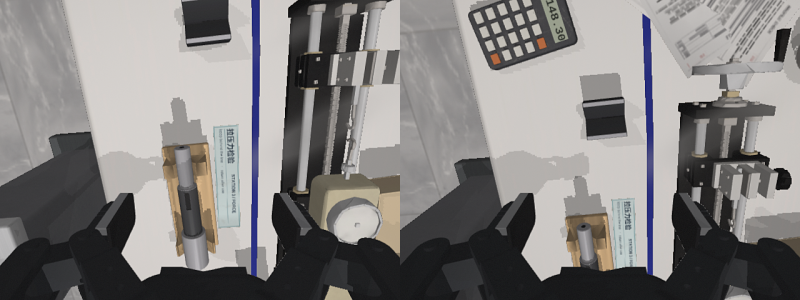

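The low V-block is at about (331,35) in w4 and (326,187) in w5. I'll zoom both for corner picks. The shaft in its cradle is at about (299,328) in w4.

```bash
python3 - <<'E'
from h import *
a=cv2.imread('pics/w4.png')[0:80,280:380]; b=cv2.imread('pics/w5.png')[145:225,280:380]
cv2.imwrite('pics/f.png',np.hstack([cv2.resize(x,(400,320),interpolation=cv2.INTER_CUBIC) for x in(a,b)]))
E
```

```text
(no output)
```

View pics/f.png

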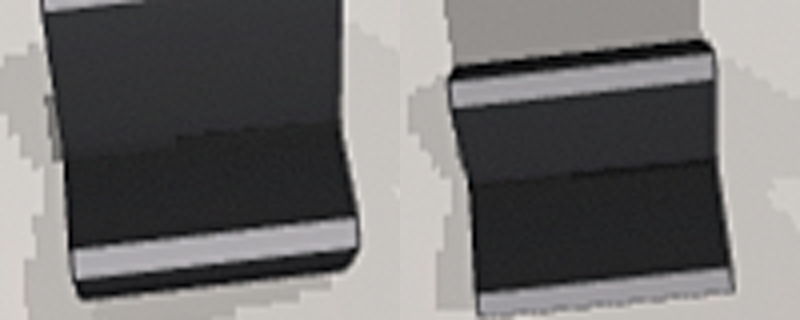

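In the zooms, w5 shows the land corners at (450,82), (713,55), (480,316) and (733,292). w4 shows the near land at (73,251)–(356,248).

```bash
python3 - <<'E'
from h import *
import pickle
d4,d5=[pickle.load(open(f'w{i}.pkl','rb')) for i in(4,5)]
f=lambda p,o:(np.array(p)+.5)/4-.5+o
a=f([[73,251],[354,218],[77,280],[356,248]],[280,0]); b=f([[78,293],[331,268],[80,316],[333,292],[50,82],[313,55]],[280,145])
print(tri(d4,a,d5,b[:4]).round(4).tolist())
p=ray(d5,b[2:],.03)[:,:2];print(p.round(4).tolist(),p.mean(0));print(ray(d4,a[2:],.03).round(4).tolist())
for i,j in((0,1),(2,3)): print(np.degrees(np.arctan2(*(p[j]-p[i])[::-1])))
# shaft in w4: purple-grey vs dark; dark middle extents
im=d4['img'][200:450,230:360].astype(int)
E
```

```text
[[0.4649, 0.4059, 0.0292], [0.5155, 0.4072, 0.0303], [0.465, 0.4011, 0.0292], [0.5156, 0.4023, 0.0304]]
[[0.4648, 0.4013], [0.5159, 0.4021], [0.4638, 0.4481], [0.5145, 0.4491]] [0.48974451 0.42516007]
[[0.4653, 0.401, 0.03], [0.5154, 0.4023, 0.03]]
0.8710978880386001
1.049226963168287
```

Request:
move_arm(
  rows=[
    [2.4,0.26,0,0,0,0,1],
    [0,0,0,0,0,-6.83,1],
    [0,0,0,0,0,-6.83,1],
    [0,0,0,0,0,-6.83,1],
    [0,0,0,0,0,-6.83,1],
    [0,0,0,0,0,-6.83,1],
    [0,0,0,0,0,-6.83,1],
    [0,0,0,0,0,-6.83,1],
    [0,0,0,0,0,-6.83,1],
    [0,0,0,0,0,-6.83,1],
    [0,0,2,0,0,-6.83,1],
    [0,0,2,0,0,-6.83,1],
    [0,0,2,0,0,-6.83,1],
    [0,0,2,0,0,-6.83,1],
    [0,0,2,0,0,-6.83,1],
    [0,0,0,0,0,0,1],
    [0,0,0,0,0,0,1],
    [0,0,0,0,0,0,1],
  ],
)

```text
time: 12.37
tool_pos: [0.4905, 0.4253, 0.1033]
tool_rot: [0.001, -0.006, 1.0, 0.0]
contact_force: [1.0, -0.1, 0.8]
gripper_width: 0.996
grasp_force: 0.0
```

Request:
move_arm(
  rows=[
    [0.1,0,2.5,0,0,0,1],
    [0,0,2.5,0,0,0,1],
    [0,0,2,0,0,0,1],
    [0,0,1.1,0,0,0,1],
    [0,0,0,0,0,0,1],
    [0,0,0,0,0,0,0],
    [0,0,0,0,0,0,-0.4],
    [0,0,0,0,0,0,-0.8],
    [0,0,0,0,0,0,-1],
    [0,0,0,0,0,0,-1],
    [0,0,0,0,0,0,-1],
    [0,0,0,0,0,0,-1],
    [0,0,0,0,0,0,-1],
    [0,0,0,0,0,0,-1],
  ],
)

```text
time: 13.53
tool_pos: [0.4902, 0.4269, 0.0234]
tool_rot: [0.002, -0.007, 1.0, 0.001]
contact_force: [-0.4, -0.7, 6.4]
gripper_width: 0.547
grasp_force: 65.5
```

Request:
move_arm(
  rows=[
    [0,0,-1,0,0,0,-1],
    [0,0,-3,0,0,0,-1],
    [0,0,-4,0,0,0,-1],
    [0,0,-4,0,0,0,-1],
    [0.4,-3.9,0,0,0,0,-1],
    [0.4,-3.9,0,0,0,0,-1],
    [0.4,-3.9,0,0,0,0,-1],
    [0.4,-3.9,0,0,0,0,-1],
    [0.4,-3.9,0,0,0,0,-1],
    [0.4,-3.9,0,0,0,0,-1],
    [0.4,-3.9,0,0,0,0,-1],
    [0.4,-3.9,0,0,0,0,-1],
    [0.4,-3.9,0,0,0,0,-1],
    [0.4,-3.9,0,0,0,0,-1],
    [0.4,-3.9,0,0,0,0,-1],
    [0.4,-3.9,0,0,0,0,-1],
    [0.4,-3.9,0,0,0,0,-1],
    [0.4,-3.9,0,0,0,0,-1],
    [0.4,-3.9,0,0,0,0,-1],
    [0.4,-3.9,0,0,0,0,-1],
  ],
)

```text
time: 15.2
tool_pos: [0.4326, -0.2004, 0.1404]
tool_rot: [-0.0, -0.007, 1.0, 0.0]
contact_force: [1.4, 0.2, -3.2]
gripper_width: 0.549
grasp_force: 64.3
```

Request:
move_arm(
  rows=[
    [0.2,-3.9,0,0,0,0,-1],
    [0,0,0,0,0,6.81,-1],
    [0,0,0,0,0,6.81,-1],
    [0,0,0,0,0,6.81,-1],
    [0,0,0,0,0,6.81,-1],
    [0,0,0,0,0,6.81,-1],
    [0,0,0,0,0,6.81,-1],
    [0,0,0,0,0,6.81,-1],
    [0,0,0,0,0,6.81,-1],
    [0,0,0,0,0,6.81,-1],
    [0,0,0,0,0,6.81,-1],
    [0,0,0,0,0,6.81,-1],
    [0,0,0,0,0,6.81,-1],
    [0,0,0,0,0,6.81,-1],
    [0,0,0,0,0,6.81,-1],
    [0,0,0,0,0,0,-1],
    [0,0,0,0,0,0,-1],
    [0,0,0,0,0,0,-1],
  ],
)

```text
time: 16.7
tool_pos: [0.4321, -0.2377, 0.1405]
tool_rot: [-0.0, 0.733, 0.68, -0.0]
contact_force: [-0.1, 0.0, -4.7]
gripper_width: 0.546
grasp_force: 64.6
```

```bash
python3 - <<'E'
from h import *
import pickle
d=grab('wrist','w6.png'); pickle.dump(d,open('w6.pkl','wb')); s=manip.state(); q=s['tool_rot'];print(s['tool_pos'],np.degrees(2*np.arctan2(q[2],q[1])),(-d['R'].T@d['t']).round(4))
c=proj(d,[.4425,-.1157,.065])[0];print(c)
# predicted corners of the tall block if perfectly placed (check only)
cv2.imwrite('pics/g.png',cv2.resize(d['img'],(800,600),interpolation=cv2.INTER_CUBIC))
E
```

```text
[ 0.43219606 -0.23781536  0.14060027] 85.61963664078642 [ 0.4385 -0.1618  0.2644]
[326.28096346  16.72727569]
```

View pics/g.png

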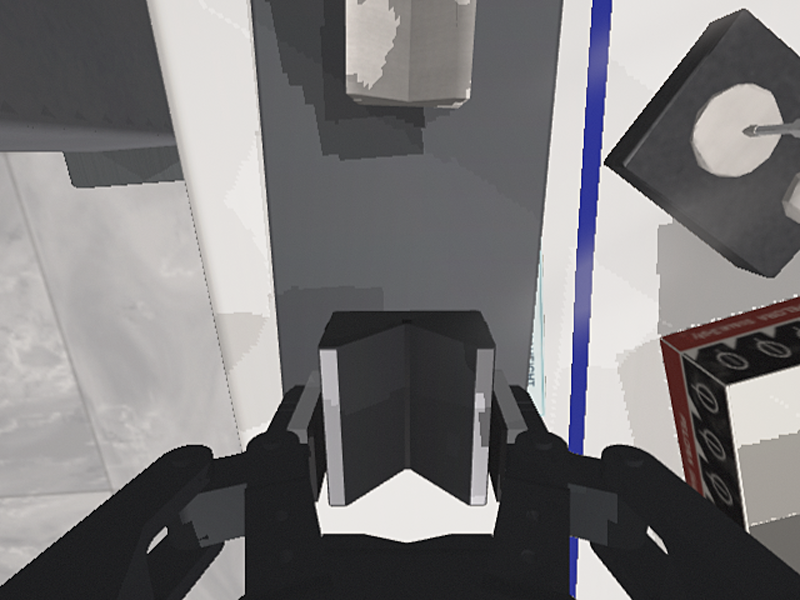

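Both blocks are in view, with the tall block's near end at about (410,97) and the held low block's groove at x≈408. I'll compare the two groove lines.

```bash
python3 - <<'E'
from h import *
import pickle
d=pickle.load(open('w6.pkl','rb'))
f=lambda p:np.array(p)/1.25-.1
print('tall lands -y end',ray(d,f([[346,95],[471,97]]),.065).round(4).tolist(),'groove',ray(d,f([[412,2],[410,97]]),.047).round(4).tolist())
print('low groove',ray(d,f([[407,322],[408,468]]),.1292).round(4).tolist(),'lands out',ray(d,f([[320,349],[494,349],[328,505],[486,505]]),.1472).round(4).tolist())
E
```

```text
tall lands -y end [[0.4165, -0.1392, 0.065], [0.465, -0.1436, 0.065]] groove [[0.445, -0.1049, 0.047], [0.4416, -0.14, 0.047]]
low groove [[0.4348, -0.2112, 0.1292], [0.4311, -0.2635, 0.1292]] lands out [[0.4114, -0.2105, 0.1472], [0.458, -0.2141, 0.1472], [0.4071, -0.2612, 0.1472], [0.4545, -0.2648, 0.1472]]
```

Request:
move_arm(
  rows=[
    [0,0,2,0,0,0.3,-1],
    [0,0,2.5,0,0,0,-1],
    [0,0,2.3,0,0,0,-1],
    [0,0,1.2,0,0,0,-1],
    [0,0,0.6,0,0,0,-1],
    [0,0,0.3,0,0,0,-1],
    [0,0,0.1,0,0,0,-1],
    [0,0,0,0,0,0,-1],
    [0,0,0,0,0,0,-1],
  ],
)

```text
time: 17.5
tool_pos: [0.4334, -0.2387, 0.0522]
tool_rot: [0.001, 0.736, 0.677, 0.0]
contact_force: [0.3, -0.2, -3.0]
gripper_width: 0.548
grasp_force: 64.6
```

Request:
move_arm(
  rows=[
    [0.05,-0.12,0.15,0,0,0,-1],
    [0,0,0.1,0,0,0,-1],
    [0,0,0.1,0,0,0,-1],
    [0,0,0.05,0,0,0,-1],
    [0,0,0,0,0,0,-1],
    [0,0,0,0,0,0,-1],
  ],
)

```text
time: 18.0
tool_pos: [0.4316, -0.2377, 0.0485]
tool_rot: [-0.0, 0.736, 0.677, -0.0]
contact_force: [-5.0, 2.6, 7.0]
gripper_width: 0.547
grasp_force: 66.0
```

Request:
move_arm(
  rows=[
    [0,0,0,0,0,0,0],
    [0,0,0,0,0,0,1],
    [0,0,0,0,0,0,1],
    [0,0,0,0,0,0,1],
    [0,0,0,0,0,0,1],
    [0,0,-3,0,0,0,1],
    [0,0,-4.1,0,0,0,1],
    [0,0,-4.1,0,0,0,1],
    [0,0,-4.1,0,0,0,1],
    [3.7,-0.2,0,0,0,0,1],
    [3.7,-0.2,0,0,0,0,1],
    [3.7,-0.2,0,0,0,0,1],
    [3.7,-0.2,0,0,0,0,1],
    [0,0,0,0,0,0,1],
    [0,0,0,0,0,0,1],
  ],
)

```text
time: 19.25
tool_pos: [0.4357, -0.088, 0.1998]
tool_rot: [0.0, 0.735, 0.678, -0.0]
contact_force: [-0.4, -0.9, 0.2]
gripper_width: 0.998
grasp_force: 0.0
```

```bash
python3 - <<'E'
from h import *
import pickle
d=grab('wrist','w7.png'); pickle.dump(d,open('w7.pkl','wb')); s=manip.state(); q=s['tool_rot'];print(s['tool_pos'],np.degrees(2*np.arctan2(q[2],q[1])),(-d['R'].T@d['t']).round(4))
cv2.imwrite('pics/i.png',cv2.resize(d['img'][:,170:490],(533,600)) if 0 else cv2.resize(d['img'][0:400,180:480],(450,600)))
d3=pickle.load(open('w3.pkl','rb'))
def brass(d):
    im=d['img'].astype(int);m=((im[...,2]-im[...,0])>50).astype(np.uint8);m[:,:200]=0;m[:,400:]=0
    c=max(cv2.findContours(m,0,1)[0],key=cv2.contourArea);R=cv2.minAreaRect(c);return R
for x in(d3,d): R=brass(x);print(R,ray(x,R[0],.02))
print(tri(d3,[brass(d3)[0]],d,[brass(d)[0]]))
E
```

```text
[ 0.43580246 -0.08910562  0.19987188] 85.29763433610452 [ 0.4423 -0.012   0.3237]
((298.0, 48.0), (80.0, 36.0), 90.0) [[0.43667794 0.00090238 0.02      ]]
((316.5, 103.5), (55.0, 25.0), 90.0) [[0.43704585 0.00078752 0.02      ]]
[[0.43691294 0.00068868 0.02145493]]
```

View pics/i.png

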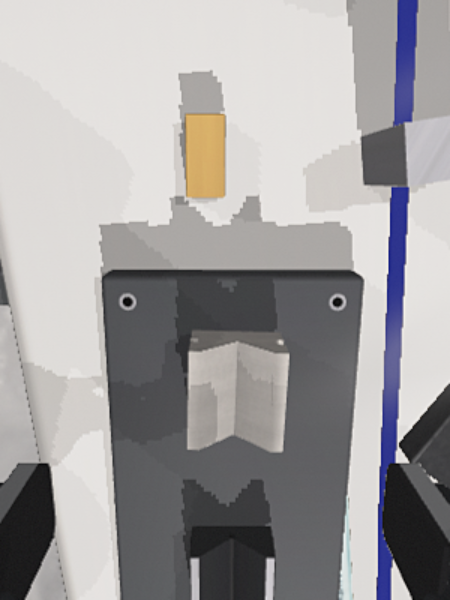

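The V-blocks stand in line. The tall groove runs (237,345)–(233,434) and the low groove starts at (232,540). The brass block is at (0.437, 0.001) with its top measured at about 21 mm.

Request:
move_arm(
  rows=[
    [3,-0.2,0,0,0,0,1],
    [3,-0.2,0,0,0,0,1],
    [3,-0.2,3,0,0,0,1],
    [0,0,4,0,0,0,1],
    [0,0,4,0,0,0,1],
    [0,0,3,0,0,0,1],
    [0,0,0,0,0,0,1],
    [0,0,0,0,0,0,1],
    [0,0,0,0,0,0,1],
  ],
)

```text
time: 20.05
tool_pos: [0.4388, -0.0008, 0.0623]
tool_rot: [0.001, 0.737, 0.676, 0.001]
contact_force: [0.2, 0.3, 1.3]
gripper_width: 1.003
grasp_force: 0.0
```

```bash
python3 - <<'E'
from h import *
import pickle
d=pickle.load(open('w7.pkl','rb')); f=lambda p:(np.array(p)+.5)/1.5-.5+[180,0]
print('tall groove',ray(d,f([[237,346],[233.5,433]]),.047).round(4).tolist(),'lands',ray(d,f([[190,352],[288,352],[187,447],[284,453]]),.065).round(4).tolist())
print('low groove',ray(d,f([[232,540]]),.037).round(4).tolist(),'lands',ray(d,f([[190.5,558],[274,557]]),.055).round(4).tolist())
h=ray(d,f([[127.5,301.5],[337.5,301.5]]),.025);print(h)
E
```

```text
tall groove [[0.4457, -0.0922, 0.047], [0.4405, -0.1402, 0.047]] lands [[0.423, -0.0882, 0.065], [0.4695, -0.0919, 0.065], [0.4168, -0.1376, 0.065], [0.4652, -0.1449, 0.065]]
low groove [[0.4346, -0.2134, 0.037]] lands [[0.4111, -0.2105, 0.055], [0.4576, -0.2136, 0.055]]
[[ 0.3894582  -0.06922348  0.025     ]
 [ 0.50128292 -0.07827675  0.025     ]]
```

Request:
move_arm(
  rows=[
    [0.1,-0.15,1.5,0,0,0,1],
    [0,0,1.5,0,0,0,1],
    [0,0,1.1,0,0,0,1],
    [0,0,0,0,0,0,1],
    [0,0,0,0,0,0,0],
    [0,0,0,0,0,0,-0.5],
    [0,0,0,0,0,0,-1],
    [0,0,0,0,0,0,-1],
    [0,0,0,0,0,0,-1],
    [0,0,0,0,0,0,-1],
    [0,0,0,0,0,0,-1],
    [0,0,0,0,0,0,-1],
    [0,0,0,0,0,0,-1],
    [0,0,0,0,0,0,-1],
  ],
)

```text
time: 21.22
tool_pos: [0.4366, 0.0013, 0.0203]
tool_rot: [0.001, 0.736, 0.677, 0.0]
contact_force: [-0.3, 0.1, 6.5]
gripper_width: 0.217
grasp_force: 60.2
```

Request:
move_arm(
  rows=[
    [0,0,-2,0,0,0,-1],
    [0,0,-4,0,0,0,-1],
    [0,0,-4,0,0,0,-1],
    [-3.55,0.31,0,0,0,0,-1],
    [-3.55,0.31,0,0,0,0,-1],
    [-3.55,0.31,0,0,0,0,-1],
    [-3.55,0.31,0,0,0,0,-1],
    [-3.55,0.31,0,0,0,0,-1],
    [0,0,0,0,0,0,-1],
    [0,0,0,0,0,0,-1],
    [0,0,2,0,0,0,-1],
    [0,0,2.5,0,0,0,-1],
    [0,0,1.6,0,0,0,-1],
    [0,0,0.8,0,0,0,-1],
    [0,0,0,0,0,0,-1],
    [0,0,0,0,0,0,-1],
    [0,0,0,0,0,0,-1],
  ],
)

```text
time: 22.63
tool_pos: [0.4373, -0.1767, 0.0515]
tool_rot: [0.001, 0.736, 0.677, 0.0]
contact_force: [-0.4, -1.1, -1.3]
gripper_width: 0.219
grasp_force: 59.4
```

Perfect position; lower 6 mm, then release and rise to fetch the shaft.

Request:
move_arm(
  rows=[
    [0,0.03,0.25,0,0,0,-1],
    [0,0,0.15,0,0,0,-1],
    [0,0,0.1,0,0,0,-1],
    [0,0,0.08,0,0,0,-1],
    [0,0,0,0,0,0,-1],
    [0,0,0,0,0,0,-1],
  ],
)

```text
time: 23.13
tool_pos: [0.437, -0.1769, 0.0453]
tool_rot: [0.0, 0.736, 0.677, 0.0]
contact_force: [-2.3, 1.3, 4.9]
gripper_width: 0.218
grasp_force: 60.1
```

Request:
move_arm(
  rows=[
    [0,0,0,0,0,0,0],
    [0,0,0,0,0,0,1],
    [0,0,0,0,0,0,1],
    [0,0,0,0,0,0,1],
    [0,0,0,0,0,0,1],
    [0,0,-3,0,0,0,1],
    [0,0,-4.1,0,0,0,1],
    [0,0,-4.1,0,0,0,1],
    [0,0,-4.1,0,0,0,1],
    [4,-0.15,0,0,0,0,1],
    [4,-0.15,0,0,0,0,1],
    [4,-0.15,0,0,0,0,1],
    [4,-0.15,0,0,0,0,1],
    [4,-0.15,0,0,0,0,1],
    [4,-0.15,0,0,0,0,1],
    [4,-0.15,0,0,0,0,1],
    [4,-0.15,0,0,0,0,1],
    [0,0,0,0,0,0,1],
    [0,0,0,0,0,0,1],
  ],
)

```text
time: 24.72
tool_pos: [0.4511, 0.145, 0.1974]
tool_rot: [-0.0, 0.735, 0.679, -0.0]
contact_force: [-0.2, 0.1, -0.2]
gripper_width: 0.999
grasp_force: 0.0
```

```bash
python3 - <<'E'
from h import *
import pickle
d=grab('wrist','w8.png'); pickle.dump(d,open('w8.pkl','wb')); s=manip.state(); q=s['tool_rot'];print(s['tool_pos'],np.degrees(2*np.arctan2(q[2],q[1])),(-d['R'].T@d['t']).round(4))
d4=pickle.load(open('w4.pkl','rb'))
v=[proj(x,[.447,.19,.05])[0].astype(int) for x in(d4,d)];print(v)
crop=[x['img'][max(c[1]-150,0):c[1]+150,c[0]-100:c[0]+100] for x,c in zip((d4,d),v)]
crop=[cv2.resize(np.pad(c,((0,300-c.shape[0]),(0,0),(0,0))),(400,600)) for c in crop]
cv2.imwrite('pics/j.png',np.hstack(crop))
E
```

```text
[0.45124701 0.14368877 0.19732869] 85.32611387025857 [0.4577 0.221  0.3212]
[array([300, 342]), array([313, 167])]
```

View pics/j.png

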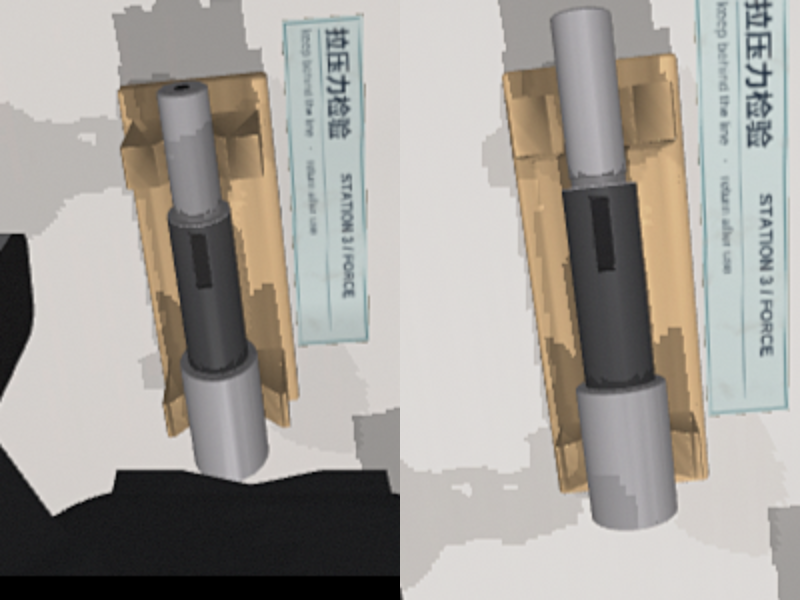

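The shaft's dark section ends are at about (600,186) and (620,383) in the right crop, and (199,211) and (217,364) in the left crop. I'll triangulate the axis from these.

```bash
python3 - <<'E'
from h import *
import pickle
d4,d8=[pickle.load(open(f'w{i}.pkl','rb')) for i in(4,8)]
a=np.array([[199,211],[217,364]])/2+[199.75,191.75]; b=np.array([[200.5,187],[220,384]])/2+[212.75,16.75]
print(tri(d4,a,d8,b).round(4).tolist())
for d,p in((d4,a),(d8,b)):
    r=ray(d,p,.044)[:,:2]; print(r.round(4).tolist(),np.degrees(np.arctan2(*(r[0]-r[1])[::-1])),np.linalg.norm(r[0]-r[1]))
# silhouette edges of dark section at rows, w8
g=cv2.cvtColor(d8['img'],6).astype(int);P=[]
for r in range(120,206,6):
    row=cv2.GaussianBlur(g[r:r+1].astype(np.float32),(3,1),0)[0]; c=int(np.interp(r,[110,208],[313,322])); m=row[c-30:c+30]<95; k=np.where(m)[0]; print(r,k.min()+c-30,k.max()+c-30,end='; ')
# ends at y axis: thin end (top), thick end bottom
print(ray(d8,np.array([[183,12],[236,520]])/2+[212.75,16.75],.044).round(4).tolist())
E
```

```text
[[0.4496, 0.2285, 0.0434], [0.4509, 0.16, 0.051]]
[[0.4494, 0.2289], [0.45, 0.1549]] 90.46959002918108 0.07400685628717257
[[0.4498, 0.2285], [0.4509, 0.1584]] 90.85102033968835 0.07007829218353895
120 295 331; 126 296 332; 132 296 332; 138 297 333; 144 298 333; 150 298 334; 156 298 335; 162 299 336; 168 300 336; 174 300 337; 180 301 337; 186 302 338; 192 303 338; 198 304 339; 204 304 340; [[0.449, 0.2826, 0.044], [0.4527, 0.103, 0.044]]
```

Request:
move_arm(
  rows=[
    [2.05,-0.2,0,0,0,0,1],
    [2.05,-0.2,0,0,0,0,1],
    [0,0,3,0,0,-5.7,1],
    [0,0,4,0,0,0,1],
    [0,0,3,0,0,0,1],
    [0,0,0,0,0,0,1],
    [0,0,0,0,0,0,1],
    [0,0,0,0,0,0,1],
  ],
)

```text
time: 25.43
tool_pos: [0.4524, 0.1837, 0.0994]
tool_rot: [0.001, 0.702, 0.712, 0.001]
contact_force: [-0.5, 0.1, -0.4]
gripper_width: 1.001
grasp_force: 0.0
```

Request:
move_arm(
  rows=[
    [0.05,-0.15,2,0,0,0,1],
    [0,0,2,0,0,0,1],
    [0,0,1.5,0,0,0,1],
    [0,0,0,0,0,0,1],
    [0,0,0,0,0,0,0],
    [0,0,0,0,0,0,-0.4],
    [0,0,0,0,0,0,-0.8],
    [0,0,0,0,0,0,-1],
    [0,0,0,0,0,0,-1],
    [0,0,0,0,0,0,-1],
    [0,0,0,0,0,0,-1],
    [0,0,0,0,0,0,-1],
    [0,0,0,0,0,0,-1],
    [0,0,0,0,0,0,-1],
  ],
)

```text
time: 26.6
tool_pos: [0.4497, 0.185, 0.044]
tool_rot: [-0.0, 0.701, 0.713, -0.0]
contact_force: [-3.7, -0.6, 7.5]
gripper_width: 0.286
grasp_force: 58.4
```

Request:
move_arm(
  rows=[
    [0,0,-1,0,0,0,-1],
    [0,0,-2.5,0,0,0,-1],
    [0,0,-4,0,0,0,-1],
    [0,0,-3,0,0,0,-1],
    [-3.7,-0.19,0,0,0,0,-1],
    [-3.7,-0.19,0,0,0,0,-1],
    [-3.7,-0.19,0,0,0,0,-1],
    [-3.7,-0.19,0,0,0,0,-1],
    [-3.7,-0.19,0,0,0,0,-1],
    [-3.7,-0.19,0,0,0,0,-1],
    [-3.7,-0.19,0,0,0,0,-1],
    [-3.7,-0.19,0,0,0,0,-1],
    [-3.7,-0.19,0,0,0,0,-1],
    [-3.7,-0.19,0,0,0,0,-1],
    [0,0,0,0,0,5.9,-1],
    [0,0,0,0,0,0,-1],
    [0,0,0,0,0,0,-1],
    [0,0,0,0,0,0,-1],
  ],
)

```text
time: 28.1
tool_pos: [0.4356, -0.1843, 0.1466]
tool_rot: [-0.001, 0.736, 0.677, -0.0]
contact_force: [0.5, 0.0, -6.3]
gripper_width: 0.285
grasp_force: 60.1
```

```bash
python3 - <<'E'
from h import *
import pickle
d=grab('wrist','w9.png'); pickle.dump(d,open('w9.pkl','wb')); s=manip.state(); q=s['tool_rot'];print(s['tool_pos'],np.degrees(2*np.arctan2(q[2],q[1])),(-d['R'].T@d['t']).round(4))
cv2.imwrite('pics/k.png',cv2.resize(d['img'][:,120:520],(600,600*480//400*5//6)) )
E
```

```text
[ 0.4358534  -0.18415229  0.14684137] 85.1787291920564 [ 0.4428 -0.1085  0.2706]
```

View pics/k.png

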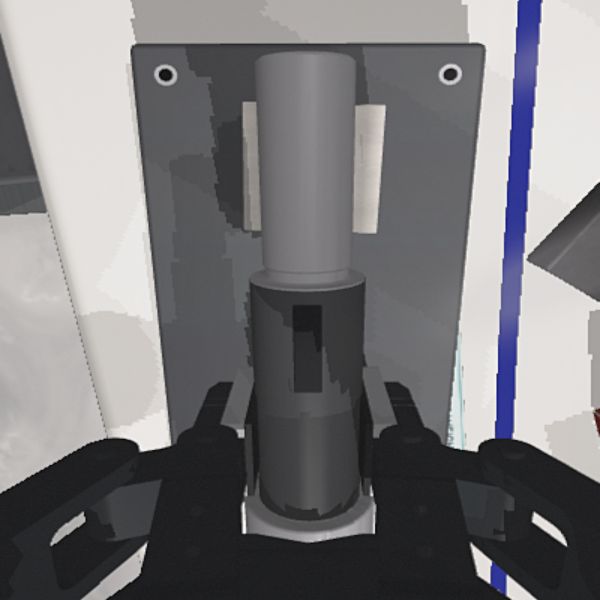

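The shaft is held straight: its thin end is at (305,58), the dark step is at (308,282), and it hangs over the tall block.

```bash
python3 - <<'E'
from h import *
import pickle
d=pickle.load(open('w9.pkl','rb')); f=lambda p:np.array(p)/1.5+[119.8,-.2]
s=manip.state(); o=s['tool_pos']; u=np.array([np.cos(np.radians(85.18)),np.sin(np.radians(85.18)),0])
print('exp thin end',o+.0965*u,'step',o+.0435*u)
print(ray(d,f([[305.5,58],[307.5,281]]),.1468))
w=[np.ptp(ray(d,f([[a,y],[b,y]]),.1468)[:,0]) for a,b,y in((256,356,65),(263,352,260))];print('widths',w)
E
```

```text
exp thin end [ 0.44396188 -0.08799355  0.14684137] step [ 0.43950851 -0.14080612  0.14684137]
[[ 0.44408482 -0.08532775  0.1468    ]
 [ 0.44074128 -0.12903779  0.1468    ]]
widths [np.float64(0.019573261151880017), np.float64(0.019199898824589168)]
```

```bash
python3 - <<'E'
from h import *
import pickle
d=pickle.load(open('w9.pkl','rb')); f=lambda p:np.array(p)/[1.5,1.25]+[119.8,-.1]
for z in(.1418,.1468,.1518): print(z,ray(d,f([[305.5,58],[307.5,285]]),z).round(4).tolist())
w=[np.ptp(ray(d,f([[a,y],[b,y]]),.1468)[:,0]) for a,b,y in((256,356,65),(263,352,260))];print('widths',w)
E
```

```text
0.1418 [[0.444, -0.0865, 0.1418], [0.4394, -0.1443, 0.1418]]
0.1468 [[0.4439, -0.0874, 0.1468], [0.4396, -0.1429, 0.1468]]
0.1518 [[0.4439, -0.0883, 0.1518], [0.4397, -0.1415, 0.1518]]
widths [np.float64(0.019696386432619173), np.float64(0.01973924232860924)]
```

Request:
move_arm(
  rows=[
    [-0.1,0.12,2,0,0,0,-1],
    [0,0,2.5,0,0,0,-1],
    [0,0,2,0,0,0,-1],
    [0,0,0.9,0,0,0,-1],
    [0,0,0.4,0,0,0,-1],
    [0,0,0,0,0,0,-1],
    [0,0,0,0,0,0,-1],
    [0,0,0,0,0,0,-1],
  ],
)

```text
time: 28.82
tool_pos: [0.4386, -0.1871, 0.0713]
tool_rot: [0.002, 0.737, 0.676, 0.0]
contact_force: [0.6, -0.6, -5.5]
gripper_width: 0.284
grasp_force: 59.9
```

Request:
move_arm(
  rows=[
    [0.15,-0.15,0.3,0,0,0,-1],
    [0,0,0.3,0,0,0,-1],
    [0,0,0.2,0,0,0,-1],
    [0,0,0,0,0,0,-1],
    [0,0,0,0,0,0,-1],
  ],
)

```text
time: 29.23
tool_pos: [0.4364, -0.1856, 0.062]
tool_rot: [0.001, 0.737, 0.676, -0.0]
contact_force: [0.4, -2.9, -6.4]
gripper_width: 0.286
grasp_force: 60.4
```

Request:
move_arm(
  rows=[
    [0,0,0.1,0,0,0,-1],
    [0,0,0.05,0,0,0,-1],
    [0,0,0,0,0,0,-1],
    [0,0,0,0,0,0,-1],
  ],
)

```text
time: 29.57
tool_pos: [0.4366, -0.1856, 0.0617]
tool_rot: [0.0, 0.737, 0.676, -0.0]
contact_force: [-4.8, -0.9, 5.3]
gripper_width: 0.282
grasp_force: 61.4
```

Request:
move_arm(
  rows=[
    [0,0,0,0,0,0,-0.3],
    [0,0,0,0,0,0,0.2],
    [0,0,0,0,0,0,1],
    [0,0,0,0,0,0,1],
    [0,0,0,0,0,0,1],
    [0,0,0,0,0,0,1],
    [0,0,-2,0,0,0,1],
    [0,0,-4,0,0,0,1],
    [0,0,-4,0,0,0,1],
    [0,0,-4,0,0,0,1],
    [3.3,0.8,0,0,0,0,1],
    [3.3,0.8,0,0,0,0,1],
    [3.3,0.8,0,0,0,0,1],
    [0,0,0,0,0,0,1],
    [0,0,0,0,0,0,1],
  ],
)

```text
time: 30.82
tool_pos: [0.4687, -0.0872, 0.2]
tool_rot: [0.0, 0.736, 0.677, -0.0]
contact_force: [0.1, -1.0, 0.1]
gripper_width: 1.003
grasp_force: 0.0
```

```bash
python3 - <<'E'
from h import *
import pickle
d=grab('wrist','w10.png'); pickle.dump(d,open('w10.pkl','wb')); s=manip.state(); q=s['tool_rot'];print(s['tool_pos'],np.degrees(2*np.arctan2(q[2],q[1])),(-d['R'].T@d['t']).round(4))
cv2.imwrite('pics/l.png',cv2.resize(d['img'],(800,600)))
E
```

```text
[ 0.46848729 -0.0880925   0.19987682] 85.09668132029879 [ 0.4757 -0.0112  0.3238]
```

View pics/l.png

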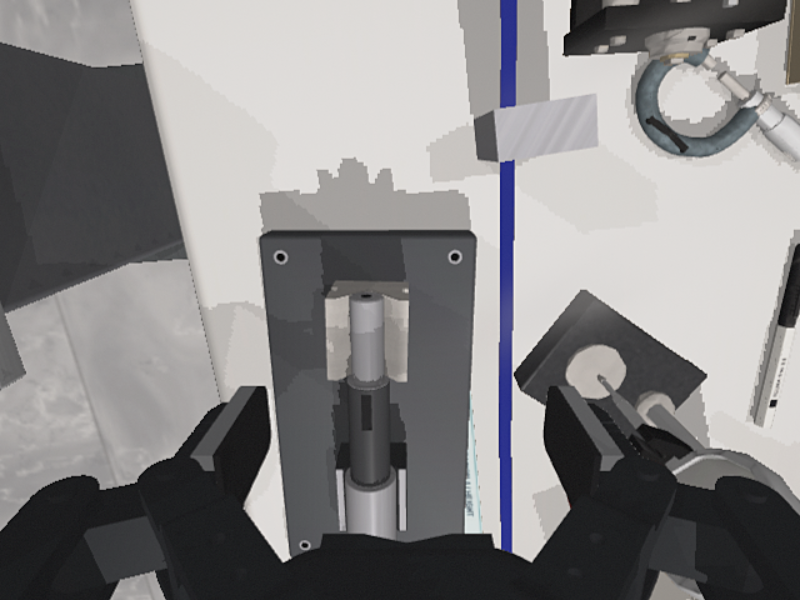

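The shaft lies in both V-blocks over the setting block. The stop's top face has corners at about (497,113), (596,94), (598,143) and (498,160). The micrometer is at (690,110), to its right. That's my last picture, so I'll measure from masks only from here.

```bash
python3 - <<'E'
from h import *
import pickle
d=pickle.load(open('w10.pkl','rb')); f=lambda p:(np.array(p)+.5)/1.25-.5
p=ray(d,f([[497,113],[596,94],[598,143],[498,160]]),.075)[:,:2];print(p.round(4).tolist(),p.mean(0).round(4))
for i,j in((0,1),(3,2)):print(np.degrees(np.arctan2(*(p[j]-p[i])[::-1])),np.linalg.norm(p[j]-p[i]))
print('base corner',ray(d,f([[475,113],[478,160]]),0).round(4).tolist())
print('mic left',ray(d,f([[637,100],[690,157]]),.01).round(4).tolist(),'stage',ray(d,f([[565,52],[640,55]]),.05).round(4).tolist(),ray(d,f([[565,52]]),.08).round(4).tolist())
# shaft: thin end, step in z=.061
u=np.array([.0819,.9966]);
e=ray(d,f([[367,297],[369,386],[371,484]]),.061)[:,:2];print('thin end/step/step2',e.round(4).tolist())
h=ray(d,f([[280.5,257],[455,257]]),.025);print(h)
# second view for stop height: corners of the same face in w3 (partly out) -> bright mask in the scene camera
E
```

```text
[[0.5214, 0.0028], [0.5695, 0.0073], [0.5713, -0.0155], [0.5213, -0.0194]] [ 0.5459 -0.0062]
5.414444581702794 0.048295513421645515
4.510894670802632 0.05013095943146131
base corner [[0.5212, 0.0081, -0.0], [0.522, -0.0208, 0.0]]
mic left [[0.6192, 0.0066, 0.01], [0.6548, -0.03, 0.01]] stage [[0.5621, 0.0308, 0.05], [0.6011, 0.0261, 0.05]] [[0.5526, 0.0262, 0.08]]
thin end/step/step2 [[0.446, -0.0899], [0.4409, -0.1473], [0.4344, -0.2193]]
[[ 0.38935899 -0.06922586  0.025     ]
 [ 0.50129395 -0.07870434  0.025     ]]
```

Request:
move_arm(
  rows=[
    [2.2,1.75,0,0,0,0,1],
    [2.2,1.75,0,0,0,0,1],
    [2.2,1.75,0,0,0,0,1],
    [2.2,1.75,0,0,0,0,1],
    [0,0,0,0,0,-5,1],
    [0,0,0,0,0,-5,1],
    [0,0,0,0,0,0,1],
    [0,0,0,0,0,0,1],
    [0,0,0,0,0,0,1],
  ],
)

```text
time: 31.62
tool_pos: [0.5458, -0.0078, 0.1999]
tool_rot: [-0.0, 0.677, 0.736, -0.0]
contact_force: [0.3, -0.0, 0.6]
gripper_width: 0.998
grasp_force: 0.0
```

```bash
python3 - <<'E'
from h import *
import pickle
d=grab('wrist','w11.png'); pickle.dump(d,open('w11.pkl','wb')); s=manip.state(); q=s['tool_rot'];print(s['tool_pos'],np.degrees(2*np.arctan2(q[2],q[1])),(-d['R'].T@d['t']).round(4))
c=[[.5212,.0045],[.571,.0085],[.5725,-.0165],[.5232,-.0205]]
print(proj(d,np.c_[c,[.075]*4]).round(1).tolist())
x,y=proj(d,[.5459,-.0062,.075])[0].astype(int); x0,y0=x-75,y-60
im=cv2.cvtColor(d['img'],6)[y0:y0+150,x0:x0+150]
print(x0,y0); 
for r in range(0,150,8): print(' '.join('%3d'%v for v in im[r,::6]))
E
```

```text
[ 0.54575643 -0.00768791  0.19996474] 94.84463598765345 [0.5398 0.0681 0.3237]
[[289.9, 216.6], [363.8, 216.9], [361.9, 251.8], [290.8, 251.7]]
249 174
208 207 207 208 208 208 209 208 148 149 149 149  52  50 148 149 147 149 209 207 207 143 155  24  29
207 208 208 208 207 208 207 208 148 148 149 149  51  48 148 148 148 148 208 208 207 208 208 208 209
209 208 209 208 208 208 208 208 148 148 150 153  53  64 150 150 149 149 208 208 210 208 209 209 209
208 207 208 208 208 209 200 180  80  78 109  80  82  80  80  91  83  77 208 208 208 208 209 208 209
208 208 209 178 182 181 184 169  82  90  94  82  79  81  82  85 105  80 142 196 208 208 207 208 209
208 207 207 182 181 183 181  79  80  95  87  80  80  81  83 100  94  80  82 197 197 207 208 208 207
209 207 178 182 182 181 182 160 162 165 162 165 159 162 163 158 165 156 169 198 198 197 204 207 208
208 208 208 182 182 182 181 161 166 162 164 160 161 162 157 165 155 168 161 197 198 198 197 197 209
186 187 184 184 182 182 183 165 162 166 159 164 163 156 163 158 168 161 159 196 196 196 198 195 197
122 123 122 123 123 122 192 163 165 161 165 140 
[... 251 characters left out ...]

 39  42  37  35  48 132 187 209 208 208  47  58 208 208 207 208 207 196 198 197 197 197 196 197 197
 70  61  52  48  42  42  39 197 207 207  54  55 207 207 208 208 207 207 207 196 197 197 196 197 197
 80  79  80  80  81  82 123 196 197 199  58  48 207 208 207 207 208 208 208 208 195 208 210 200 201
 82  81 112  20  79  82 209 197 197 198  59 110 207 207 208 207 207 208 209 208 207 207 208 208 209
 82  83  83  81  81  79 198 197 196 203  60 173 207 208 208 208 208 209 207 206 207 208 208 208 208
 82  82  81  83  83  67 197 197 197 200  58 217 208 208 207 206 208 208 208 208 207 207 207 209 207
 82  82  83  83  84  43 196 196 196  46  60 210 209 208 207 208 207 208 208 208 208 207 207 208 207
```

```bash
python3 - <<'E'
from h import *
import pickle
d=pickle.load(open('w11.pkl','rb')); d0=pickle.load(open('w10.pkl','rb'))
g=cv2.cvtColor(d['img'],6)[210:262,280:372]; m=cv2.morphologyEx(((g>=152)&(g<=172)).astype(np.uint8),2,np.ones((3,3)))
c=max(cv2.findContours(m,0,1)[0],key=cv2.contourArea);R=cv2.minAreaRect(c);B=cv2.boxPoints(R)+[280,210];print(R,B.tolist())
X=ray(d,B,.075);print(X.round(4).tolist(),X.mean(0))
f=lambda p:(np.array(p)+.5)/1.25-.5
a=f([[497,113],[596,94],[598,143],[498,160]]); o=[np.argmin(np.linalg.norm(B-p,axis=1)) for p in([290,218],[363,218],[362,252],[290,252])]
print(tri(d0,a,d,B[o]).round(4).tolist())
E
```

```text
((44.262367248535156, 24.496105194091797), (73.0557632446289, 34.1921272277832), 0.9391909241676331) [[287.45916748046875, 250.99113845825195], [288.01961517333984, 216.80360078811646], [361.06556701660156, 218.00107192993164], [360.50511932373047, 252.1886100769043]]
[[0.5209, -0.0202, 0.075], [0.5199, 0.0043, 0.075], [0.5692, 0.0076, 0.075], [0.5716, -0.0168, 0.075]] [ 0.54541398 -0.0063041   0.075     ]
[[0.5207, 0.0034, 0.0744], [0.5694, 0.0074, 0.0749], [0.5709, -0.0158, 0.077], [0.521, -0.0194, 0.0771]]
```

Request:
move_arm(
  rows=[
    [0.15,0,3,0,0,0.8,1],
    [0,0,3.5,0,0,0,1],
    [0,0,3,0,0,0,1],
    [0,0,2,0,0,0,1],
    [0,0,1,0,0,0,1],
    [0,0,0,0,0,0,1],
    [0,0,0,0,0,0,1],
    [0,0,0,0,0,0,1],
  ],
)

```text
time: 32.33
tool_pos: [0.5473, -0.0057, 0.0772]
tool_rot: [0.001, 0.681, 0.732, 0.001]
contact_force: [0.9, -0.8, -0.6]
gripper_width: 0.996
grasp_force: 0.0
```

Request:
move_arm(
  rows=[
    [-0.05,-0.15,0.8,0,0,0,1],
    [0,0,0.7,0,0,0,1],
    [0,0,0,0,0,0,1],
    [0,0,0,0,0,0,0],
    [0,0,0,0,0,0,-0.4],
    [0,0,0,0,0,0,-0.8],
    [0,0,0,0,0,0,-1],
    [0,0,0,0,0,0,-1],
    [0,0,0,0,0,0,-1],
    [0,0,0,0,0,0,-1],
    [0,0,0,0,0,0,-1],
    [0,0,0,0,0,0,-1],
  ],
)

```text
time: 33.33
tool_pos: [0.5449, -0.006, 0.0606]
tool_rot: [0.001, 0.681, 0.733, 0.0]
contact_force: [2.1, -0.5, 3.0]
gripper_width: 0.575
grasp_force: 64.7
```

Request:
move_arm(
  rows=[
    [0,0,-1,0,0,0,-1],
    [0,0,-3,0,0,0,-1],
    [0,0,-4,0,0,0,-1],
    [0,0,-4,0,0,0,-1],
    [-3.3,-1.7,0,0,0,0,-1],
    [-3.3,-1.7,0,0,0,0,-1],
    [-3.3,-1.7,0,0,0,0,-1],
    [-3.3,-1.7,0,0,0,0,-1],
    [-3.3,-1.7,0,0,0,0,-1],
    [-3.3,-1.7,0,0,0,0,-1],
    [-3.3,-1.7,0,0,0,0,-1],
    [-3.7,-1.7,0,0,0,0,-1],
    [0,0,0,0,0,4.6,-1],
    [0,0,0,0,0,4.5,-1],
    [0,0,0,0,0,0,-1],
    [0,0,0,0,0,0,-1],
    [0,0,0,0,0,0,-1],
  ],
)

```text
time: 34.75
tool_pos: [0.4279, -0.2823, 0.1791]
tool_rot: [-0.001, 0.736, 0.677, -0.0]
contact_force: [0.2, -0.7, -6.1]
gripper_width: 0.571
grasp_force: 64.7
```

```bash
python3 - <<'E'
from h import *
import pickle
d=grab('wrist','w12.png'); pickle.dump(d,open('w12.pkl','wb')); s=manip.state(); q=s['tool_rot'];print(s['tool_pos'],np.degrees(2*np.arctan2(q[2],q[1])),(-d['R'].T@d['t']).round(4))
S=np.array([.4376,-.177]);u=np.array([.0854,.9963])
g=cv2.cvtColor(d['img'],6)
for t in(-.07,-.08,-.085,-.088,-.09,-.095,-.1): p=S+t*u; print(t,proj(d,[*p,.078])[0].round(1))
a=proj(d,[*(S-.03*u),.078])[0];b=proj(d,[*(S-.11*u),.078])[0]; print('col',a,b)
for r in range(int(a[1]),min(int(b[1]),479),2):
    c=int(round(a[0]+(b[0]-a[0])*(r-a[1])/(b[1]-a[1]))); print(r,g[r,c-36:c+37:6].tolist())
E
```

```text
[ 0.428135   -0.28235312  0.17938096] 85.23267288141737 [ 0.4349 -0.2066  0.3031]
-0.07 [325.8 191.8]
-0.08 [325.8 208.2]
-0.085 [325.8 216.2]
-0.088 [325.8 220.9]
-0.09 [325.7 224.1]
-0.095 [325.7 231.9]
-0.1 [325.7 239.6]
col [325.97303799 121.91105774] [325.67919925 254.74197352]
121 [58, 57, 59, 50, 56, 59, 67, 64, 54, 52, 63, 62, 91]
123 [57, 58, 58, 50, 56, 59, 65, 64, 55, 51, 63, 66, 89]
125 [59, 57, 58, 49, 54, 59, 66, 65, 56, 50, 65, 65, 91]
127 [61, 59, 57, 49, 53, 57, 65, 64, 53, 49, 68, 78, 93]
129 [40, 37, 61, 76, 91, 87, 93, 90, 80, 71, 43, 42, 50]
131 [112, 48, 112, 125, 125, 131, 136, 137, 126, 121, 118, 157, 171]
133 [147, 63, 110, 120, 129, 136, 136, 138, 129, 122, 113, 168, 182]
135 [144, 79, 110, 120, 129, 136, 135, 137, 128, 122, 112, 170, 180]
137 [145, 69, 108, 122, 128, 138, 135, 138, 127, 121, 114, 203, 183]
139 [147, 65, 109, 121, 130, 137, 135, 137, 128, 121, 106, 202, 182]
141 [148, 67, 109, 121, 129, 134, 134, 137, 127, 123, 106, 201, 182]
143 [147, 71, 108, 120, 129, 136, 134, 136, 128, 123, 105, 201, 182]
145 [147, 86, 109, 120, 131, 137, 133, 136, 127,
[... 2818 characters left out ...]
 93, 87, 89, 89]
231 [91, 92, 92, 92, 91, 93, 92, 93, 91, 94, 91, 88, 88]
233 [87, 87, 90, 92, 90, 92, 92, 93, 93, 93, 94, 87, 89]
235 [81, 81, 88, 81, 90, 91, 92, 94, 93, 92, 93, 90, 90]
237 [81, 82, 80, 81, 91, 92, 92, 94, 92, 93, 93, 94, 90]
239 [81, 80, 83, 80, 93, 93, 92, 93, 91, 93, 93, 93, 94]
241 [81, 81, 82, 81, 92, 93, 93, 93, 92, 93, 93, 93, 92]
243 [81, 81, 82, 82, 92, 92, 93, 93, 93, 93, 93, 92, 95]
245 [82, 81, 81, 82, 91, 93, 93, 93, 93, 93, 93, 94, 92]
247 [79, 81, 80, 80, 93, 91, 91, 93, 94, 92, 93, 94, 94]
249 [81, 81, 80, 79, 92, 94, 92, 95, 94, 94, 93, 94, 94]
251 [91, 89, 89, 85, 90, 90, 90, 90, 91, 91, 91, 92, 93]
253 [92, 92, 91, 88, 89, 90, 88, 91, 90, 90, 89, 90, 90]
```

Request:
move_arm(
  rows=[
    [0,0,2,0,0,0,-1],
    [0,0,2.5,0,0,0,-1],
    [0,0,2,0,0,0,-1],
    [0,0,1.2,0,0,0,-1],
    [0,0,0.6,0,0,0,-1],
    [0,0,0,0,0,0,-1],
    [0,0,0,0,0,0,-1],
    [0,0,0,0,0,0,-1],
  ],
)

```text
time: 35.47
tool_pos: [0.4294, -0.2839, 0.0988]
tool_rot: [0.001, 0.737, 0.676, 0.0]
contact_force: [-0.2, 0.2, -5.3]
gripper_width: 0.577
grasp_force: 64.7
```

Request:
move_arm(
  rows=[
    [0.08,-0.06,0.5,0,0,0,-1],
    [0,0,0.4,0,0,0,-1],
    [0,0,0.2,0,0,0,-1],
    [0,0,0,0,0,0,-1],
    [0,0,0,0,0,0,-1],
    [0,0,0,0,0,0,-1],
  ],
)

```text
time: 35.97
tool_pos: [0.4278, -0.2823, 0.086]
tool_rot: [-0.0, 0.737, 0.676, -0.0]
contact_force: [-0.2, -0.9, -4.9]
gripper_width: 0.58
grasp_force: 64.9
```

Request:
move_arm(
  rows=[
    [0,0.06,0.06,0,0,0,-1],
    [0,0,0.05,0,0,0,-1],
    [0,0,0,0,0,0,-1],
    [0,0,0,0,0,0,-1],
  ],
)

```text
time: 36.3
tool_pos: [0.4285, -0.2825, 0.0856]
tool_rot: [-0.0, 0.737, 0.676, -0.0]
contact_force: [-3.5, 0.6, 0.9]
gripper_width: 0.577
grasp_force: 65.4
```

Request:
move_arm(
  rows=[
    [0,0,0,0,0,0,-0.2],
    [0,0,0,0,0,0,0.3],
    [0,0,0,0,0,0,1],
    [0,0,0,0,0,0,1],
    [0,0,0,0,0,0,1],
    [0,0,0,0,0,0,1],
    [0,0,-2,0,0,0,1],
    [0,0,-4,0,0,0,1],
    [0,0,-4,0,0,0,1],
    [0,0,-4,0,0,0,1],
    [-3,0,0,0,0,0,1],
    [-3,0,0,0,0,0,1],
    [0,0,0,0,0,0,1],
    [0,0,0,0,0,0,1],
    [0,0,0,0,0,0,1],
  ],
)

```text
time: 37.55
tool_pos: [0.4232, -0.3418, 0.2244]
tool_rot: [-0.001, 0.737, 0.676, 0.0]
contact_force: [0.5, 1.1, -0.2]
gripper_width: 1.002
grasp_force: 0.0
```

```bash
python3 - <<'E'
from h import *
import pickle
d=grab('wrist','w13.png'); pickle.dump(d,open('w13.pkl','wb')); s=manip.state(); q=s['tool_rot'];print(s['tool_pos'],np.degrees(2*np.arctan2(q[2],q[1])),(-d['R'].T@d['t']).round(4))
S=np.array([.4376,-.177]);u=np.array([.0854,.9963]);e=np.array([.9963,-.0854])
g=cv2.cvtColor(d['img'],6).astype(np.float32)
def prof(z,lat,ts): # gray samples along the shaft line at height z, lateral offset
    p=np.array([[*(S+t*u+lat*e),z] for t in ts]); q=proj(d,p).astype(np.float32); return cv2.remap(g,q[None,:,0],q[None,:,1],1)[0].round().astype(int)
ts=np.arange(-.075,-.135,-.0015)
print(ts.round(4).tolist())
for lat in(-.02,-.01,0,.01,.02): print('z.10',lat,prof(.1,lat,ts).tolist())
print('z.078',prof(.078,0,ts).tolist())
ls=np.arange(-.04,.0401,.002); p=np.array([[*(S-.1055*u+l*e),.1] for l in ls]);q=proj(d,p).astype(np.float32)
print('lat',ls.round(3).tolist(),cv2.remap(g,q[None,:,0],q[None,:,1],1)[0].round().astype(int).tolist(),q[[0,-1]])
E
```

```text
[ 0.42320187 -0.34141782  0.22426505] 85.12259037961589 [ 0.4303 -0.266   0.3483]
[-0.075, -0.0765, -0.078, -0.0795, -0.081, -0.0825, -0.084, -0.0855, -0.087, -0.0885, -0.09, -0.0915, -0.093, -0.0945, -0.096, -0.0975, -0.099, -0.1005, -0.102, -0.1035, -0.105, -0.1065, -0.108, -0.1095, -0.111, -0.1125, -0.114, -0.1155, -0.117, -0.1185, -0.12, -0.1215, -0.123, -0.1245, -0.126, -0.1275, -0.129, -0.1305, -0.132, -0.1335, -0.135]
z.10 -0.02 [52, 55, 57, 52, 52, 52, 48, 51, 37, 45, 44, 44, 73, 150, 146, 149, 149, 148, 151, 152, 151, 150, 150, 149, 150, 149, 148, 148, 151, 117, 59, 64, 67, 71, 70, 71, 64, 166, 184, 184, 183]
z.10 -0.01 [93, 94, 94, 93, 94, 94, 94, 94, 92, 39, 40, 38, 87, 153, 152, 151, 150, 150, 150, 150, 145, 145, 145, 147, 148, 148, 148, 147, 149, 121, 58, 62, 63, 71, 71, 70, 71, 185, 184, 184, 183]
z.10 0 [108, 108, 107, 106, 106, 106, 106, 105, 103, 39, 42, 41, 80, 148, 149, 149, 149, 149, 149, 151, 150, 149, 150, 147, 145, 143, 143, 145, 150, 121, 54, 63, 67, 71, 70, 69, 73, 166, 184, 184, 183]
z.10 0.01 [92, 92, 92, 91, 91, 92, 92, 92, 91, 39, 40, 43, 68, 152, 148, 14
[... 356 characters left out ...]
106, 106, 98, 39, 42, 41, 60, 143, 148, 149, 149, 150, 149, 149, 152, 150, 149, 150, 148, 145, 143, 142, 143, 148, 154, 88, 56, 64, 67, 71, 70, 70, 67, 127, 187]
lat [-0.04, -0.038, -0.036, -0.034, -0.032, -0.03, -0.028, -0.026, -0.024, -0.022, -0.02, -0.018, -0.016, -0.014, -0.012, -0.01, -0.008, -0.006, -0.004, -0.002, 0.0, 0.002, 0.004, 0.006, 0.008, 0.01, 0.012, 0.014, 0.016, 0.018, 0.02, 0.022, 0.024, 0.026, 0.028, 0.03, 0.032, 0.034, 0.036, 0.038, 0.04] [62, 60, 62, 62, 61, 62, 62, 61, 114, 151, 151, 150, 149, 148, 152, 145, 145, 148, 150, 150, 149, 149, 145, 144, 152, 149, 143, 145, 150, 155, 151, 147, 148, 95, 68, 67, 68, 69, 68, 69, 68] [[262.22577 147.84738]
 [387.4667  147.73798]]
```

```bash
python3 -c "
from plant import manip
print(manip.job_done())"
```

```text
the job is handed in; nothing more can be done
None
```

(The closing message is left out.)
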